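# Make up the slide-staining caddy

### The arm

A 7-joint arm with a two-finger parallel gripper is mounted at the origin on a cart in front of the work surface, level with it; the furniture and walls round the work are solid. World frame = base frame: x ahead of the robot, y to its left, z up, the work surface at z = 0. Lengths are in mm, angles in rad, forces in N, time in s.
With the tool pointing down it reaches from about 400 to 850 mm from the base axis. Payload 4.5 kg.
Tool frame: the origin (TCP) lies midway between the tips of the shut fingers; the grasp point (between the pads) lies 19 mm behind it (ctrl.pinch_z is the distance from the TCP to the grasp point, in mm); z points along the fingers, y is the line along which they close (so a half turn about z gives the same grasp; the last joint's range is limited). The gripper opens to 85 mm and grips with 20 to 120 N. Pads are 22 mm wide; open, the fingers measure 114 mm over their backs; the gripper's body (76 mm by 85 mm) begins 54 mm behind the grasp point. The pads swing forward as they close: fully open they stand 13 mm farther back than shut.
Start: joints at [1.349, 0.689, -0.195, 1.565, 0.157, 0.902, -0.215], TCP at [158.166, -604.68, 231.317] pointing down, gripper open.
Joint ranges: [-3.01, 3.01], [-0.46, 2.08], [-1.47, 1.51], [0.13, 2.56], [-1, 4.14], [0.04, 2.09], [-2.66, 2.66]. Speed limits (rad/s): [2.57, 2.57, 3.14, 3.14, 3.14, 3.14, 3.14].

### API

Orientations are given as a unit quaternion [x, y, z, w].
In Python, from rig import ctrl gives the robot as it stands.
- The arm moves only by the tool drive_tool, never from a script. Its argument "rows" is a list of rows, each a list of 6 numbers: the shift along the tool's x, y, z in cm, then the turn, a rotation vector about the tool's x, y, z in degrees. In form: [[tx, ty, tz, ax, ay, az], ...]. A call has exactly 5 rows; each row is the pose to reach, as a shift and turn from the pose commanded when the call began, along the tool's axes at that moment; what a row does not reach only later rows make up. A row lasts 1/10 s, in which the tool goes at most 50 mm and 8.59 degrees, less where a joint would pass 70% of its speed; a pose out of reach is approached as far as the arm can. A call with a gripper value outside its range is refused whole. "gripper" is the opening, from -1 (shut) to 1 (fully open), set as the call begins (left out, the last holds). The fingers move at their own pace and stop on an object; the grip force is fixed at half the most. Time passes only in rows, so rows that repeat a pose let the fingers close, or fill a call up. It gives the time, the measured TCP pose, the force, the opening and the grip force at its end, in the units of the state.
- ctrl.get_state(): the state, without advancing time (a new reading comes with each control period).
- ctrl.grab_frame(name): name is "side" or "top" or "wrist"; returns (picture, depth): 480x640x3 uint8, red, green, blue; 480x640 float32, mm along the optical axis (not along the pixel's ray), 0 where there is no reading.
- ctrl.get_calibration(name): a dict with "fov_y" (degrees; the focal length in pixels is half the picture's height over the tangent of half this angle, whatever the lens; pixels are square), "cx", "cy" (the principal point, pixels), "R" (3x3) and "t" (3): a world point X has camera coordinates R X + t. Camera axes: x right, y down, z forward; pixel columns grow to the right and rows downward; lengths in mm; the calibration is good to about 2 mm. A picture is of the moment at which its call begins: read the wrist's pose just before it. get_calibration takes no time and is no camera call; for the wrist camera it gives the pose at the moment of the call.
- ctrl.finish_job(): hands the job in; it is judged then, once.
The state is a dict: "clock": time; "q": joint angles; "qvel": joint speeds; "tau": joint torques, N m; "tool_pos": TCP position; "eef_rot": TCP orientation; "force": force on the tool from outside, world axes, zero at the start; "wrist_torque": the same for the moment, N m; "finger_gap": finger opening in mm; "grip_force": force on a finger pad.
Only numpy, scipy, OpenCV 4.12 (cv2) and the standard library are available. Lean on these libraries where they do the work, as an engineer would, in place of code of your own. Each camera call takes 0.05 s, during which the arm holds its last target. There are 200 camera calls.

### The job

Make up the grey caddy for staining semi-thin sections, from the things that stand and lie around it on the bench right of the microscope: the carton of slides, the carton of cover slips, the small vial of mountant and the middle-sized stain bottle each go into the recess made for it, resting fully on its floor, upright. It is glass, so set it down gently and do not drop or tip it. The large rinse bottle, the grid box and the flat filter carton look alike but do not belong to the kit: leave them where they are.

Things in the scene. Friction and masses are not known exactly. Their poses are not given: they have to be found in the camera images.
- caddy: Grey moulded caddy fixed to the bench, 123 (x) x 141 (y) x 16 mm high; origin under its centre, z up. Four recesses open at its flat top, each with its centre x, y and the height of its floor in mm: slide bay 43 (x) by 92 (y) at -35, -19.5, floor 3; cover-slip bay 65 square at 24, -33, floor 9; large round well 54 wide at 24, 35, floor 3; small round well 34 wide at -35, 48.5, floor 3.
- slide_box_mid (a point): Centre of the carton of microscope slides: a white closed carton, a bar 31 x 80 x 31 mm high (its y is the long side, z up).
- coverslip_box_mid (a point): Centre of the carton of cover slips: the smaller and thicker of two nearly square closed cartons, 53 x 52 x 18 mm high (x, y, z), white with a dark blue band along one edge of its top. z up.
- mountant_vial_mid (a point): Centre (half-way up) of the vial of mountant: the smallest of the three standing bottles, a clear glass vial 22 mm across and 47 mm high with a ribbed white cap (18 mm across, the top 5 mm are all cap). z up.
- stain_bottle_mid (a point): Centre (half-way up) of the stain bottle: the middle-sized of the three standing bottles, 42 mm across the body, which ends in a flat shoulder 81 mm up; above it a black screw cap 24 mm across; 95 mm high in all. z up.
- rinse_bottle_mid (a point): Not part of the kit: centre of the largest standing bottle (rinse water), 50 mm across and 122 mm high, blue cap.
- grid_box_mid (a point): Not part of the kit: centre of the grid box, a flat white plastic box 34 x 75 x 13 mm high with rows of small holes on its top (y is the long side).
- filter_box_mid (a point): Not part of the kit: centre of the carton of filter papers, the larger and flatter of the two nearly square cartons, 61 x 60 x 12 mm high, cream.
There are look-alikes about, which are no part of the job. Leave any purple or turquoise look-alike of the part that bears mountant_vial_mid alone.

How it is judged:
By the outcome, as a careful person would: the job done as asked, in the order asked, and still so for the second after the job is handed in, with the robot touching nothing.
It also fails if it takes over 115 s, if anything falls off the work surface, if the arm or the gripper's body presses on something with over 40 N, if the wrist force passes 120 N, or if a joint passes its speed limit or range.

## Working session

There is one attempt and no reset: what is moved stays moved. The work goes in short steps, Python scripts to look and compute and a tool call to move; the robot and the scene stay as the last step left them, time stands still between calls to the robot, and variables do not carry over. Pictures are saved under pics/ and viewed, at most 16 in all, crops included, and the job is handed in when it is done.

Besides the shell and the picture viewer there is one more tool, called after ">>>" as name([rows], argument=value, ...), one row to a line, values as JSON. drive_tool: Moves the arm, as the interface text tells. Its arguments: {"type":"object","properties":{"rows":{"type":"array","items":{"type":"array","items":{"type":"number"}}},"gripper":{"type":"number"}},"required":["rows"]}

```bash
ls; mkdir -p pics; cat > h.py <<'E'
import numpy as np, cv2
from rig import ctrl
def cam(n):
    c=ctrl.get_calibration(n); f=240/np.tan(np.radians(c['fov_y'])/2)
    return f,c['cx'],c['cy'],np.array(c['R']),np.array(c['t'])
def grab(n,name=None):
    c=cam(n); p,d=ctrl.grab_frame(n)
    if name: cv2.imwrite('pics/'+name+'.png',p[:,:,::-1])
    np.savez('/tmp/'+(name or n)+'.npz',p=p,d=d,f=c[0],cx=c[1],cy=c[2],R=c[3],t=c[4])
    return p,d,c
def world(d,c):
    f,cx,cy,R,t=c; v,u=np.mgrid[:480,:640]
    P=np.stack([(u-cx)/f*d,(v-cy)/f*d,d],-1)
    return (P-t)@R
E
python3 - <<'E'
from h import *
for n in ('top','side','wrist'):
    p,d,c=grab(n,n+'0'); print(n,c, (d>0).mean())
s=ctrl.get_state(); print(s, ctrl.pinch_z)
a=[cv2.imread(f'pics/{n}0.png') for n in('top','side')]
cv2.imwrite('pics/m.png',cv2.resize(np.vstack(a),(400,600)))
E
```

```text
pics
top (np.float64(606.468610459361), 315.53501735158926, 244.8024996284464, array([[-0.00344117, -0.9999863 ,  0.0039456 ],
       [-0.97540322,  0.0024869 , -0.2204141 ],
       [ 0.22040127, -0.00460703, -0.97539841]]), array([-375.66351545,  604.03102749,  896.13447486])) 0.9961067708333333
side (np.float64(589.7624608731317), 315.1500721726666, 238.6576965914299, array([[-0.89982516, -0.4362144 ,  0.00562801],
       [-0.24885341,  0.50265456, -0.82789515],
       [ 0.35831084, -0.74636144, -0.56085466]]), array([393.34462955, 402.04973379, 439.73548342])) 0.9959928385416666
wrist (np.float64(390.03320858255097), 314.15472102213846, 241.19114879036246, array([[ 0.25310722, -0.96743639, -0.00189065],
       [-0.92043795, -0.24141198,  0.30743166],
       [-0.297877  , -0.07607295, -0.95156828]]), array([-623.77588909,  -40.06284674,  380.56954441])) 0.99591796875
{'clock': 0.15, 'q': array([ 1.34880205,  0.689808  , -0.19453059,  1.56610449,  0.15729098,
        0.90246686, -0.2151078 ]), 'qvel': array([-0.00082275, -0.00360621,  0.00033148, -0.00359256, -0.0005484 ,
        0.00119352, -0.00035976]), 'tau': array([-1.22491965e-03, -5.39937723e+01, -1.26811847e+00, -1.58717662e+01,
        9.27806483e-03,  6.54615986e-03,  5.31625176e-06]), 'tool_pos': array([ 157.98096135, -604.2005051 ,  230.6581012 ]), 'eef_rot': array([ 9.91828595e-01,  1.27575665e-01, -1.32579108e-04, -6.86443067e-04]), 'force': array([0.43742742, 0.19856479, 1.07339449]), 'wrist_torque': array([-0.04940442, -0.03985547, -0.02185076]), 'grip_force': 0.0, 'finger_gap': 84.97070595470302} 18.700000000000003
```

View pics/top0.png

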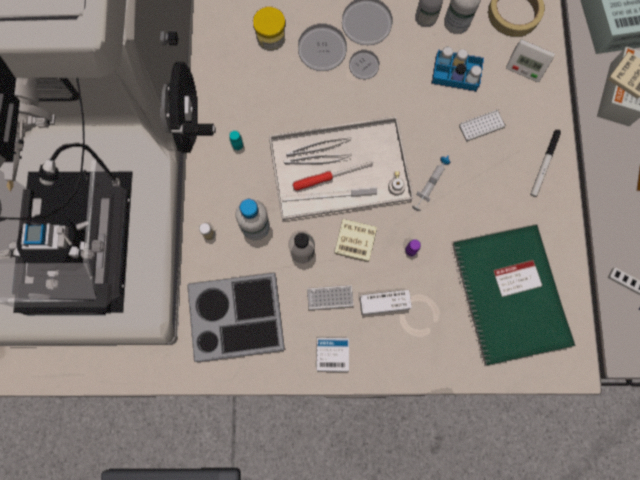

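View pics/side0.png

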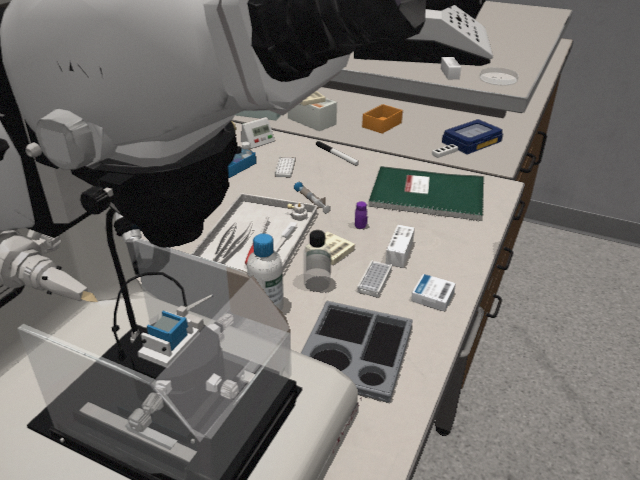

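The top view shows the caddy at (236,317), the vial's white cap at (206,231), the stain bottle at (302,246), the slide carton at (385,302) and the cover-slip carton at (333,354). The side view agrees. The decoys are the rinse bottle (252,215), grid box (330,298), filter carton (356,240) and the purple and turquoise vials.

```bash
cat >> h.py <<'E'
def load(name):
    z=np.load('/tmp/'+name+'.npz'); return z['p'],z['d'],(float(z['f']),float(z['cx']),float(z['cy']),z['R'],z['t'])
def rect(W,lo,hi,box):
    m=(W[...,2]>lo)&(W[...,2]<hi)&(W[...,0]>box[0])&(W[...,0]<box[1])&(W[...,1]>box[2])&(W[...,1]<box[3])
    P=W[m]
    if len(P)<5: return None
    r=cv2.minAreaRect(P[:,:2].astype(np.float32)); return len(P),np.round(np.median(P,0),1),np.round(r[0],1),np.round(r[1],1),round(r[2],1)
E
python3 - <<'E'
from h import *
for n in('top0','side0'):
    p,d,c=load(n); W=world(d,c)
    if n=='top0':
        for k,(u,v) in dict(caddy=(236,317),vial=(206,231),stain=(302,246),slide=(385,302),cover=(333,354),rinse=(250,208),grid=(330,298),filt=(356,240),purple=(413,247),bench=(400,380),tq=(236,138)).items():
            print(k,W[v,u].round(1))
            if k not in('caddy','bench'):
                x,y,z=W[v,u]; 
                print('   ',rect(W,max(5,z-5),z+6,(x-45,x+45,y-45,y+45)))
    # caddy rim
    x,y,_=world(*(lambda q:(q[1],q[2]))(load('top0')))[317,236]
    print(n,'caddy',rect(W,11,22,(x-95,x+95,y-85,y+85)))
E
```

```text
caddy [ 494.6 -246.8   11.5]
vial [ 631.6 -198.6   45.7]
    (103, array([ 635.7, -196.9,   47.7]), array([ 636.5, -196.1]), array([17.3, 18. ]), 54.6)
stain [ 595.7 -356.4   92. ]
    (167, array([ 604.8, -354.9,   95.3]), array([ 605.9, -354.9]), array([21.8, 23.1]), 89.5)
slide [ 515.6 -489.3   34.8]
    (771, array([ 517.5, -489.6,   32.2]), array([ 517.6, -490.7]), array([30.2, 80.2]), 6.4)
cover [ 433.9 -405.2   19.4]
    (1045, array([ 433.9, -404.9,   19.7]), array([ 434.4, -404.3]), array([51.3, 52.3]), 88.0)
rinse [ 648.3 -277.9  122. ]
    (261, array([ 649.8, -275. ,  122.5]), array([ 650.5, -275. ]), array([26.7, 27. ]), 42.9)
grid [ 525.6 -401.4   10.4]
    (953, array([ 527.2, -401.2,   12. ]), array([ 524.8, -398.7]), array([85.9, 87.3]), 7.2)
filt [ 623.8 -446.1   11.7]
    (1244, array([ 624.6, -444.8,   13.6]), array([ 625.1, -446.7]), array([63. , 62.1]), 76.1)
purple [ 603.  -535.5   49.8]
    (99, array([ 608.3, -539. ,   47.8]), array([ 608.5, -538.6]), array([18.2, 16.6]), 89.1)
bench [ 3.928e+02 -5.143e+02 -3.000e-01]
tq [ 792.8 -243.8   48.2]
    (91, array([ 798.9, -240.4,   47.8]), array([ 799.2, -240.5]), array([18.4, 16.7]), 46.8)
top0 caddy (3569, array([ 500.9, -237.6,   16.5]), array([ 496.2, -245.3]), array([129.4, 147.1]), 7.5)
side0 caddy (3362, array([ 490.5, -239.8,   16.5]), array([ 496.8, -247.3]), array([128.9, 149. ]), 7.6)
```

```bash
cat >> h.py <<'E'
from scipy.optimize import minimize
def inrec(q):
    x,y=q[...,0],q[...,1]
    return ((abs(x+35)<21.5)&(abs(y+19.5)<46))|((abs(x-24)<32.5)&(abs(y+33)<32.5))|(np.hypot(x-24,y-35)<27)|(np.hypot(x+35,y-48.5)<17)
def fitcaddy(W,x0):
    m=(np.hypot(W[...,0]-x0[0],W[...,1]-x0[1])<105)&(W[...,2]<22)&(W[...,2]>-8)
    P=W[m]; high=(P[:,2]>12.5)
    def cost(s):
        c,sn=np.cos(np.radians(s[2])),np.sin(np.radians(s[2])); e=P[:,:2]-s[:2]
        q=np.stack([e[:,0]*c+e[:,1]*sn,-e[:,0]*sn+e[:,1]*c],-1)
        rim=(abs(q[:,0])<61.5)&(abs(q[:,1])<70.5)&~inrec(q)
        return (rim!=high).mean()
    return min((minimize(cost,x0,method='Nelder-Mead',options=dict(initial_simplex=np.array(x0)+k*np.array([[0,0,0],[6,0,0],[0,6,0],[0,0,4]]))) for k in(1,-1,.5)),key=lambda r:r.fun)
def go(x,y,z,yaw):
    from scipy.spatial.transform import Rotation as Ro
    s=ctrl.get_state(); R=Ro.from_quat(s['eef_rot'])
    a=np.radians(yaw); T=Ro.from_matrix(np.array([[np.cos(a),np.sin(a),0],[np.sin(a),-np.cos(a),0],[0,0,-1]]))
    sh=R.inv().apply(np.array([x,y,z])-s['tool_pos'])/10; rv=np.degrees((R.inv()*T).as_rotvec())
    print('shift cm',sh.round(2),'turn',rv.round(1),'q',s['q'].round(2),'pos',s['tool_pos'].round(1),'t',round(s['clock'],1))
E
python3 - <<'E'
from h import *
for n in('top0','side0'):
    p,d,c=load(n); W=world(d,c); r=fitcaddy(W,[496.5,-246,7]); print(n,r.x.round(1),r.fun)
p,d,c=load('top0');W=world(d,c)
for x in range(560,721,20):
    print(x,[ (lambda m:int(W[...,2][m].max()) if m.any() else None)((abs(W[...,0]-x)<10)&(abs(W[...,1]-y)<5)) for y in range(-215,-80,10)])
go(517.5,-490.5,150,97-.5)
E
```

```text
top0 [ 496.3 -244.9    7.4] 0.08150822302446852
side0 [ 497.5 -248.8    7.6] 0.09939382276532281
560 [22, 19, 18, 18, 17, 14, 71, 79, 82, 84, 82, 83, 84, 228]
580 [5, 4, 5, 6, 5, 5, 73, 81, 84, 84, 85, 85, 84, 228]
600 [4, 6, 6, 4, 5, 6, 73, 83, 85, 85, 84, 84, 84, 232]
620 [6, 46, 49, 36, 5, 5, 74, 83, 84, 83, 85, 84, 85, 230]
640 [4, 50, 52, 49, 6, 7, 71, 83, 86, 85, 85, 85, 84, 232]
660 [5, 4, 4, 4, 4, 5, 80, 84, 85, 85, 84, 85, 86, 233]
680 [5, 4, 6, 4, 5, 6, 76, 84, 87, 84, 87, 87, 85, 235]
700 [4, 5, 4, 5, 6, 7, 71, 85, 86, 86, 86, 85, 86, 97]
720 [4, 4, 6, 5, 153, 5, 77, 86, 86, 86, 87, 86, 86, 96]
shift cm [37.66 -1.89  8.07] turn [ -0.1  -0.1 -81.8] q [ 1.35  0.69 -0.19  1.57  0.16  0.9  -0.22] pos [ 158.  -604.2  230.7] t 0.1
```

>>> drive_tool([
  [4,-0.2,0.8,0,0,-8],
  [8,-0.4,1.6,0,0,-16],
  [12,-0.6,2.4,0,0,-24],
  [16,-0.8,3.2,0,0,-32],
  [18.8,-1,4,0,0,-40],
])

```text
clock: 0.65
tool_pos: [341.0, -545.6, 190.9]
eef_rot: [0.886, 0.463, 0.001, -0.0]
force: [-0.8, -0.6, -0.2]
finger_gap: 85.8
grip_force: 0.0
```

>>> drive_tool([
  [3,2.3,0.8,0,0,-8.4],
  [6,4.6,1.6,0,0,-16.8],
  [9,6.8,2.4,0,0,-25.2],
  [12,9.1,3.2,0,0,-33.5],
  [15,11.4,4,0,0,-41.8],
])

```text
clock: 1.15
tool_pos: [518.3, -490.5, 150.6]
eef_rot: [0.664, 0.748, -0.0, -0.0]
force: [0.1, -0.4, 0.4]
finger_gap: 85.4
grip_force: 0.0
```

```bash
python3 - <<'E'
from h import *
p,d,c=grab('wrist','w1'); W=world(d,c)
print(rect(W,27,40,(470,570,-560,-420)))
go(517.5,-490.5,20,96.5)
E
```

```text
(4598, array([ 519. , -489. ,   30.6]), array([ 519.4, -492.2]), array([30.6, 80.7]), 6.2)
shift cm [-0.56 -1.02 12.92] turn [ 0.4 -0.3  1. ] q [ 0.92  0.94 -0.53  1.32  0.49  1.01  0.45] pos [ 526.  -484.4  149.3] t 1.2
```

View pics/w1.png

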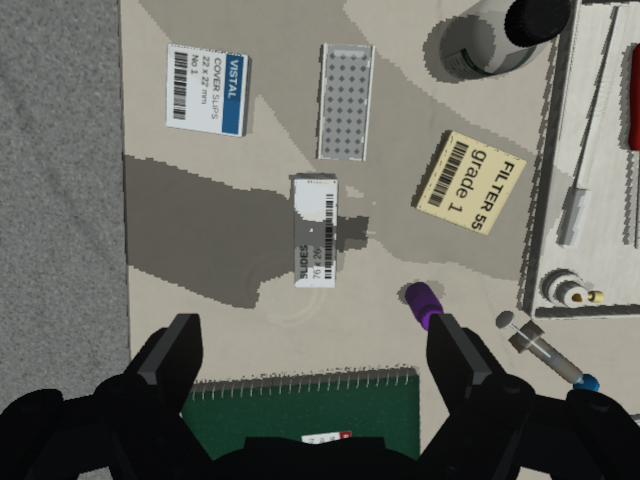

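The wrist view shows the slide carton at (316,232), long side along the picture's columns. The arm was still swinging when the frame was taken, so I'll let it settle and lower part way.

>>> drive_tool([
  [0,0,1.5,0,0,0],
  [0,0,3,0,0,0],
  [0,0,4,0,0,0],
  [0,0,4,0,0,0],
  [0,0,4,0,0,0],
])

```text
clock: 1.7
tool_pos: [516.2, -491.8, 111.1]
eef_rot: [0.667, 0.745, -0.0, -0.0]
force: [0.3, 0.7, 0.5]
finger_gap: 85.5
grip_force: 0.0
```

```bash
python3 - <<'E'
from h import *
p,d,c=grab('wrist','w2'); W=world(d,c)
print(rect(W,27,40,(470,570,-560,-420)))
go(518.5,-491,13,96.4)
E
```

```text
(6120, array([ 518.9, -488.5,   30.7]), array([ 519.3, -492. ]), array([30.6, 80.3]), 6.2)
shift cm [0.07 0.17 9.88] turn [ 0.  0. -0.] q [ 0.93  0.98 -0.5   1.35  0.52  0.94  0.42] pos [ 516.9 -491.8  111.8] t 1.8
```

>>> drive_tool([
  [0,0.1,2.5,0,0,0],
  [0,0.2,5,0,0,0],
  [0,0.2,7.5,0,0,0],
  [0,0.2,9,0,0,0],
  [0,0.2,9.8,0,0,0],
])

```text
clock: 2.25
tool_pos: [518.8, -490.8, 12.4]
eef_rot: [0.666, 0.746, -0.0, -0.0]
force: [-0.5, 0.3, -0.3]
finger_gap: 85.3
grip_force: 0.0
```

>>> drive_tool([
  [0,0,0,0,0,0],
  [0,0,0,0,0,0],
  [0,0,0,0,0,0],
  [0,0,0,0,0,0],
  [0,0,0,0,0,0],
], gripper=-1)

```text
clock: 2.75
tool_pos: [520.1, -491.5, 14.8]
eef_rot: [0.666, 0.746, 0.0, 0.001]
force: [-0.3, -0.1, 4.0]
finger_gap: 28.6
grip_force: 61.0
```

>>> drive_tool([
  [0,0,0,0,0,0],
  [0,0,0,0,0,0],
  [0,0,0,0,0,0],
  [0,0,0,0,0,0],
  [0,0,0,0,0,0],
])

```text
clock: 3.25
tool_pos: [520.1, -491.5, 14.8]
eef_rot: [0.666, 0.746, 0.0, 0.001]
force: [-1.1, -0.3, 6.6]
finger_gap: 28.0
grip_force: 61.0
```

>>> drive_tool([
  [0,0,-0.5,0,0,0],
  [0,0,-2,0,0,0],
  [0,0,-5,0,0,0],
  [0,0,-8,0,0,0],
  [0,0,-8,0,0,0],
])

```text
clock: 3.75
tool_pos: [522.4, -492.6, 99.0]
eef_rot: [0.666, 0.746, 0.001, 0.005]
force: [0.5, -0.1, -2.2]
finger_gap: 28.7
grip_force: 60.2
```

```bash
python3 - <<'E'
from h import *
p,d,c=grab('wrist','w3'); W=world(d,c)
s=ctrl.get_state(); print(s['finger_gap'],s['grip_force'],s['tool_pos'])
r=fitcaddy(W,[497,-247,7.4]); print(r.x,r.fun)
X=[496.5,-246.5]; a=np.radians(7.4)
for l in((-35,-19.5),(24,-33),(-35,48.5),(24,35)): print(l,X[0]+l[0]*np.cos(a)-l[1]*np.sin(a),X[1]+l[0]*np.sin(a)+l[1]*np.cos(a))
go(464,-270,110,97.4)
E
```

```text
28.778191295734928 60.17997980117798 [ 520.86805936 -491.79398897   96.40225459]
[ 497.  -247.     7.4] nan
(-35, -19.5) 464.3030234498543 -270.34543354668494
(24, -33) 524.5503625842538 -276.1340540407805
(-35, 48.5) 455.54492288258 -202.9117945046348
(24, 35) 515.7922620169794 -208.7004149987303
shift cm [22.67 -3.16 -1.45] turn [ 0.2  0.2 -1. ] q [ 0.92  1.   -0.49  1.35  0.53  0.91  0.41] pos [ 520.9 -491.8   96.4] t 3.8h.py:33: RuntimeWarning: Mean of empty slice.
  return (rim!=high).mean()
  ret = ret.dtype.type(ret / rcount)
```

View pics/w3.png

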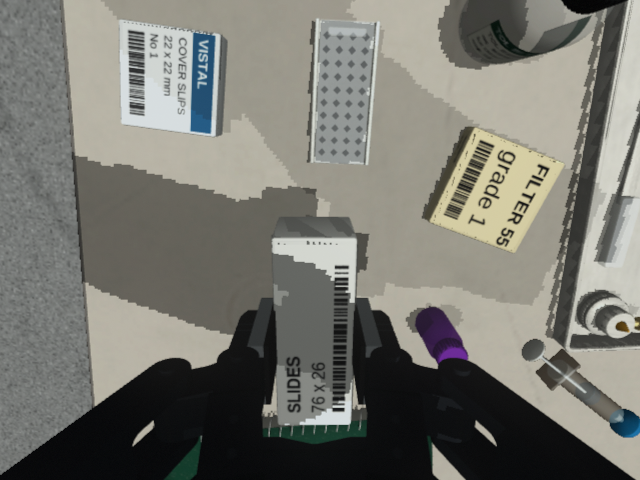

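The frame shows the carton firmly between the pads, centred near (315,330). Now I'll move above the slide bay.

>>> drive_tool([
  [3,-0.4,-0.5,0,0,0],
  [7,-1,-1,0,0,0],
  [11,-1.6,-1.4,0,0,0],
  [14,-2,-1.4,0,0,-0.5],
  [14,-2,-1.4,0,0,-1],
])

```text
clock: 4.3
tool_pos: [482.1, -347.3, 106.6]
eef_rot: [0.657, 0.754, 0.001, -0.003]
force: [0.0, 0.6, -2.5]
finger_gap: 28.7
grip_force: 60.2
```

>>> drive_tool([
  [0,0,0,0,0,0],
  [0,0,0,0,0,0],
  [0,0,0,0,0,0],
  [0,0,0,0,0,0],
  [0,0,0,0,0,0],
])

```text
clock: 4.8
tool_pos: [483.6, -354.5, 107.1]
eef_rot: [0.66, 0.751, -0.0, 0.0]
force: [-0.4, 0.3, -3.4]
finger_gap: 28.3
grip_force: 60.2
```

```bash
python3 - <<'E'
from h import *
p,d,c=grab('wrist','w4'); W=world(d,c)
r=fitcaddy(W,[497,-247,7.4]); print(r.x.round(1),r.fun)
print(rect(W,70,125,(400,560,-480,-300)))
X=r.x[:2]; a=np.radians(r.x[2])
for l in((-35,-19.5),(24,-33),(-35,48.5),(24,35)): print(l,X[0]+l[0]*np.cos(a)-l[1]*np.sin(a),X[1]+l[0]*np.sin(a)+l[1]*np.cos(a))
l=(-35,-19.5);go(X[0]+l[0]*np.cos(a)-l[1]*np.sin(a),X[1]+l[0]*np.sin(a)+l[1]*np.cos(a),40,90+r.x[2])
E
```

```text
[ 497.7 -246.8    7.4] 0.05320665083135392
(17435, array([ 483. , -345.2,  122.9]), array([ 483.8, -355.1]), array([56. , 80.9]), 7.3)
(-35, -19.5) 465.4663762971602 -270.64737511475516
(24, -33) 525.7141494211811 -276.4314769116201
(-35, 48.5) 456.70321808550955 -203.21439313888834
(24, 35) 516.9509912095305 -208.99849493575329
shift cm [ 8.53 -0.72  6.71] turn [ 0. -0.  0.] q [ 0.81  0.85 -0.46  1.74  0.56  0.68  0.17] pos [ 483.6 -354.3  107.1] t 4.8
```

View pics/w4.png

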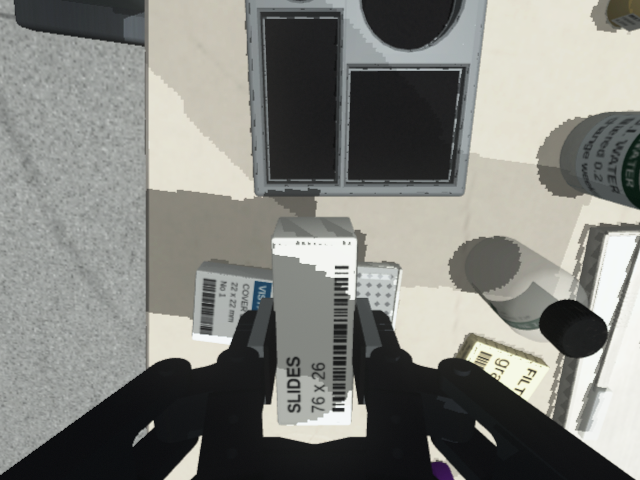

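The view shows the caddy's slide bay at (300,97), clear, with the carton held squarely. The fit gives caddy (497.7, -246.8, 7.4°), which agrees with the other cameras.

>>> drive_tool([
  [3,-0.3,0,0,0,0],
  [6,-0.5,0,0,0,0],
  [8,-0.7,1,0,0,0],
  [8.5,-0.7,3,0,0,0],
  [8.5,-0.7,5,0,0,0],
])

```text
clock: 5.35
tool_pos: [466.4, -269.2, 57.4]
eef_rot: [0.659, 0.752, 0.001, 0.0]
force: [0.5, -0.6, -3.4]
finger_gap: 28.1
grip_force: 60.2
```

>>> drive_tool([
  [0,0,0.5,0,0,0],
  [0,0,1,0,0,0],
  [0,0,1.5,0,0,0],
  [0,0,1.7,0,0,0],
  [0,0,1.7,0,0,0],
])

```text
clock: 5.85
tool_pos: [465.8, -270.8, 40.5]
eef_rot: [0.66, 0.751, 0.0, 0.0]
force: [0.6, -0.2, -1.9]
finger_gap: 28.0
grip_force: 60.1
```

```bash
python3 - <<'E'
from h import *
go(465.4,-270.7,18,97.4)
E
```

```text
shift cm [ 0.02 -0.04  2.25] turn [0. 0. 0.] q [ 0.63  0.9  -0.31  1.95  0.67  0.4  -0.07] pos [ 465.8 -270.8   40.5] t 5.8
```

>>> drive_tool([
  [0,0,0.5,0,0,0],
  [0,0,1,0,0,0],
  [0,0,1.4,0,0,0],
  [0,0,1.7,0,0,0],
  [0,0,1.9,0,0,0],
])

```text
clock: 6.35
tool_pos: [465.6, -270.5, 20.9]
eef_rot: [0.66, 0.752, -0.0, -0.0]
force: [0.3, -0.2, -3.3]
finger_gap: 28.4
grip_force: 60.1
```

>>> drive_tool([
  [0,0,0.1,0,0,0],
  [0,0,0.2,0,0,0],
  [0,0,0.3,0,0,0],
  [0,0,0.35,0,0,0],
  [0,0,0.4,0,0,0],
])

```text
clock: 6.85
tool_pos: [465.7, -270.6, 17.7]
eef_rot: [0.66, 0.752, -0.0, 0.0]
force: [-1.9, 0.8, 6.9]
finger_gap: 28.2
grip_force: 61.3
```

>>> drive_tool([
  [0,0,0,0,0,0],
  [0,0,0,0,0,0],
  [0,0,0,0,0,0],
  [0,0,0,0,0,0],
  [0,0,-0.5,0,0,0],
], gripper=-0.02)

```text
clock: 7.35
tool_pos: [465.3, -270.4, 22.0]
eef_rot: [0.66, 0.752, -0.0, -0.0]
force: [0.3, -0.0, 0.2]
finger_gap: 41.8
grip_force: 0.0
```

>>> drive_tool([
  [0,0,-2,0,0,0],
  [0,0,-4,0,0,0],
  [0,0,-7,0,0,0],
  [0,0,-10,0,0,0],
  [0,0,-10,0,0,0],
])

```text
clock: 7.85
tool_pos: [468.0, -271.4, 126.0]
eef_rot: [0.66, 0.751, 0.001, 0.003]
force: [-0.0, 0.4, 0.6]
finger_gap: 42.0
grip_force: 0.0
```

```bash
python3 - <<'E'
from h import *
p,d,c=grab('top','t5'); W=world(d,c)
print(rect(W,26,42,(400,530,-340,-200)))
print(rect(W,12,24,(390,475,-450,-360)))
go(434.3,-404.5,110,-2)
E
```

```text
(360, array([ 465. , -295.2,   34.9]), array([ 467.8, -291.2]), array([31. , 37.3]), 7.0)
(1035, array([ 433.9, -404.9,   19.6]), array([ 434.5, -404.3]), array([51.4, 52. ]), 88.0)
shift cm [-12.8   -4.96   1.44] turn [ 0.3 -0.1 99.4] q [ 0.7   0.77 -0.44  1.91  0.57  0.58  0.02] pos [ 466.9 -271.2  124.3] t 7.9
```

>>> drive_tool([
  [-3,-1,0,0,0,8],
  [-6,-2,0,0,0,16],
  [-9,-3.4,0.5,0,0,24],
  [-12,-4.6,1,0,0,32],
  [-12.8,-5,1.4,0,0,40],
], gripper=1)

```text
clock: 8.4
tool_pos: [429.4, -408.6, 106.8]
eef_rot: [0.88, 0.476, -0.002, 0.0]
force: [-0.5, 0.1, -0.3]
finger_gap: 85.8
grip_force: 0.0
```

>>> drive_tool([
  [0,0,0,0,0,8],
  [0,0,0,0,0,16],
  [0,0,0,0,0,24],
  [0,0,0,0,0,32],
  [0,0,0,0,0,40],
])

```text
clock: 8.9
tool_pos: [431.9, -403.5, 107.2]
eef_rot: [0.989, 0.149, -0.001, -0.001]
force: [0.1, 0.7, 0.2]
finger_gap: 85.3
grip_force: 0.0
```

>>> drive_tool([
  [0,0,0,0,0,8],
  [0,0,0,0,0,16],
  [0,0,0,0,0,19.4],
  [0,0,0,0,0,19.4],
  [0,0,0,0,0,19.4],
])

```text
clock: 9.4
tool_pos: [432.3, -403.6, 107.6]
eef_rot: [1.0, -0.016, -0.001, -0.0]
force: [0.1, 0.5, 1.0]
finger_gap: 85.2
grip_force: 0.0
```

```bash
python3 - <<'E'
from h import *
p,d,c=grab('wrist','w6'); W=world(d,c)
print(rect(W,13,24,(390,475,-450,-360)))
go(434.4,-404.5,5.5,-2)
E
```

```text
(6602, array([ 437.8, -405.8,   18.6]), array([ 435.2, -405.7]), array([52.4, 53.4]), 88.6)
shift cm [ 0.22  0.07 10.23] turn [-0.   0.1  0.1] q [ 0.68  0.81 -0.01  1.78  0.02  0.56 -0.95] pos [ 432.3 -403.7  107.8] t 9.4
```

>>> drive_tool([
  [0.1,0.1,2.5,0,0,0],
  [0.3,0.1,5,0,0,0],
  [0.3,0.1,7.5,0,0,0],
  [0.3,0.1,9.3,0,0,0],
  [0.3,0.1,10.2,0,0,0],
])

```text
clock: 9.95
tool_pos: [434.8, -404.3, 4.5]
eef_rot: [1.0, -0.017, -0.001, -0.001]
force: [0.1, -0.0, -0.1]
finger_gap: 85.5
grip_force: 0.0
```

>>> drive_tool([
  [0,0,0,0,0,0],
  [0,0,0,0,0,0],
  [0,0,0,0,0,0],
  [0,0,0,0,0,0],
  [0,0,0,0,0,0],
], gripper=-1)

```text
clock: 10.45
tool_pos: [436.4, -405.8, 7.7]
eef_rot: [1.0, -0.017, 0.001, 0.001]
force: [-0.6, 0.6, 5.9]
finger_gap: 50.1
grip_force: 62.8
```

>>> drive_tool([
  [0,0,0,0,0,0],
  [0,0,-0.5,0,0,0],
  [0,0,-2,0,0,0],
  [0,0,-4,0,0,0],
  [0,0,-6,0,0,0],
])

```text
clock: 10.95
tool_pos: [435.6, -405.0, 67.8]
eef_rot: [1.0, -0.017, 0.0, 0.0]
force: [0.5, -0.0, 0.1]
finger_gap: 49.9
grip_force: 62.2
```

>>> drive_tool([
  [0,0,-2,0,0,0],
  [0,0,-3,0,0,0],
  [0,0,-3,0,0,0],
  [0,0,-3,0,0,0],
  [0,0,-3,0,0,0],
])

```text
clock: 11.45
tool_pos: [435.1, -404.5, 95.4]
eef_rot: [1.0, -0.017, -0.001, -0.001]
force: [-0.1, 0.2, -0.6]
finger_gap: 50.3
grip_force: 62.2
```

```bash
python3 - <<'E'
from h import *
p,d,c=grab('wrist','w7'); W=world(d,c)
s=ctrl.get_state(); print(s['finger_gap'],s['grip_force'],s['tool_pos'])
print(rect(W,88,110,(400,475,-432,-378)))
go(525.5,-276.5,90,7.4)
E
```

```text
50.052786418321 62.22878336906433 [ 435.12270932 -404.54033156   95.33623239]
(17893, array([ 440.6, -404.5,  106.2]), array([ 435. , -404.9]), array([54. , 53.2]), 89.3)
shift cm [  8.6  -13.1    0.54] turn [-0.1  0.1 -9.3] q [ 0.68  0.83 -0.01  1.77  0.02  0.54 -0.95] pos [ 435.1 -404.5   95.3] t 11.5
```

View pics/w7.png

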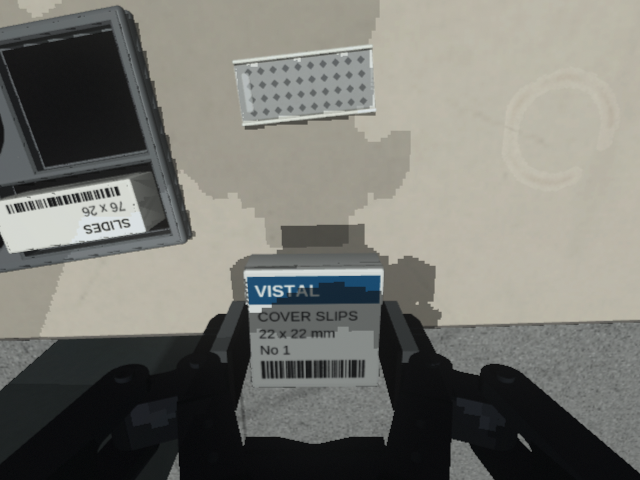

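The cover-slip carton is held squarely at (313,330), and the slide carton sits flat in its bay at (75,210). Next I'll go over the cover-slip bay.

>>> drive_tool([
  [2,-3,0,0,0,-2],
  [4,-6,0,0,0,-4],
  [6,-9.5,0,0,0,-7],
  [8,-12,0,0,0,-9.3],
  [8.6,-13.1,0,0,0,-9.3],
])

```text
clock: 12.0
tool_pos: [529.0, -272.5, 95.5]
eef_rot: [0.998, 0.067, 0.001, -0.001]
force: [0.1, 0.2, -0.0]
finger_gap: 49.8
grip_force: 62.3
```

>>> drive_tool([
  [0,0,0,0,0,0],
  [0,0,1,0,0,0],
  [0,0,2.5,0,0,0],
  [0,0,4,0,0,0],
  [0,0,5,0,0,0],
])

```text
clock: 12.5
tool_pos: [524.2, -277.8, 44.0]
eef_rot: [0.998, 0.063, -0.001, -0.0]
force: [-0.6, -1.0, -0.4]
finger_gap: 49.6
grip_force: 62.3
```

```bash
python3 - <<'E'
from h import *
p,d,c=grab('wrist','w8'); p,d,c=grab('top','t8'); go(525.5,-276.5,16.3,7.4)
E
```

```text
shift cm [ 0.14 -0.02  2.77] turn [-0.1  0.2 -0.1] q [ 0.42  0.92 -0.01  1.79  0.03  0.44 -1.06] pos [ 524.2 -276.9   44. ] t 12.6
```

View pics/w8.png

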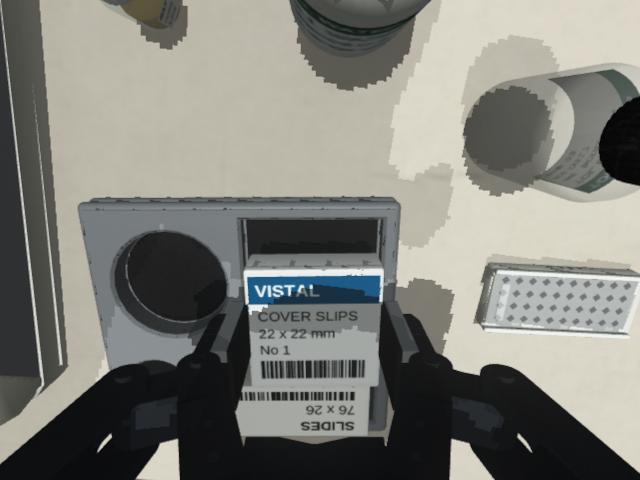

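The carton (column 313) hangs centred over the bay (columns 243–380). Lowering it gently.

>>> drive_tool([
  [0.1,0,0.6,0,0,0],
  [0.1,0,1.2,0,0,0],
  [0.1,0,1.7,0,0,0],
  [0.1,0,2.1,0,0,0],
  [0.1,0,2.4,0,0,0],
])

```text
clock: 13.1
tool_pos: [527.1, -276.9, 22.0]
eef_rot: [0.998, 0.064, -0.0, 0.0]
force: [-0.3, -0.1, -0.3]
finger_gap: 49.8
grip_force: 62.3
```

>>> drive_tool([
  [0,0,0.1,0,0,0],
  [0,0,0.2,0,0,0],
  [0,0,0.3,0,0,0],
  [0,0,0.4,0,0,0],
  [0,0,0.4,0,0,0],
])

```text
clock: 13.6
tool_pos: [527.0, -276.9, 18.3]
eef_rot: [0.998, 0.064, -0.0, 0.0]
force: [-0.7, 0.8, -0.7]
finger_gap: 49.8
grip_force: 62.3
```

>>> drive_tool([
  [0,0,0.05,0,0,0],
  [-0.1,0,0.1,0,0,0],
  [-0.1,0,0.15,0,0,0],
  [-0.1,0,0.2,0,0,0],
  [-0.1,0,0.2,0,0,0],
])

```text
clock: 14.1
tool_pos: [525.8, -277.2, 16.7]
eef_rot: [0.998, 0.064, -0.0, 0.0]
force: [-1.3, 0.5, 4.9]
finger_gap: 49.9
grip_force: 62.7
```

>>> drive_tool([
  [0,0,0,0,0,0],
  [0,0,0,0,0,0],
  [0,0,0,0,0,0],
  [0,0,0,0,0,0],
  [0,0,-0.5,0,0,0],
], gripper=0.4)

```text
clock: 14.6
tool_pos: [525.6, -276.8, 20.9]
eef_rot: [0.998, 0.064, -0.001, -0.0]
force: [-0.8, -0.5, 0.3]
finger_gap: 59.9
grip_force: 0.0
```

>>> drive_tool([
  [0,0,-2,0,0,0],
  [0,0,-5,0,0,0],
  [0,0,-9,0,0,-5],
  [0,0,-13,0,0,-12],
  [0,0,-13.5,0,0,-20],
])

```text
clock: 15.1
tool_pos: [529.0, -278.7, 161.7]
eef_rot: [0.971, 0.239, 0.004, 0.003]
force: [0.7, -0.8, -0.1]
finger_gap: 59.6
grip_force: 0.0
```

>>> drive_tool([
  [0,0,0,0,0,-8],
  [0,0,0,0,0,-16],
  [0,0,0,0,0,-24],
  [0,0,0,0,0,-32],
  [0,0,0,0,0,-40],
])

```text
clock: 15.6
tool_pos: [525.9, -277.3, 156.7]
eef_rot: [0.831, 0.557, -0.0, 0.0]
force: [0.3, 0.7, 0.2]
finger_gap: 59.8
grip_force: 0.0
```

>>> drive_tool([
  [0,0,0,0,0,-8],
  [0,0,0,0,0,-16],
  [0,0,0,0,0,-24],
  [0,0,0,0,0,-32],
  [0,0,0,0,0,-40],
])

```text
clock: 16.1
tool_pos: [525.8, -277.4, 156.6]
eef_rot: [0.59, 0.807, -0.0, 0.0]
force: [-0.3, 0.2, -0.7]
finger_gap: 60.2
grip_force: 0.0
```

```bash
python3 - <<'E'
from h import *
p,d,c=grab('wrist','w9'); W=world(d,c)
print(rect(W,40,58,(600,680,-225,-170)))
p,d,c=grab('top','t9'); W=world(d,c)
print(rect(W,22,33,(480,580,-330,-230)))
go(605,-230,150,120)
E
```

```text
(746, array([ 636.4, -197. ,   46.8]), array([ 637.6, -197.2]), array([18., 18.]), 26.0)
(365, array([ 523.5, -292.4,   28.8]), array([ 517.3, -291.9]), array([72.4, 27.5]), 0.2)
shift cm [2.16 8.98 0.64] turn [ -0.   -0.  -12.7] q [ 0.7   0.79 -0.52  1.72  0.52  0.78  0.23] pos [ 525.7 -277.4  156.4] t 16.2
```

```bash
python3 - <<'E'
from h import *
for n in('w9','t9','side0'):
    p,d,c=load(n);W=world(d,c);
    for lo,hi in((60,100),(100,180),(180,300)):
        for x in range(540,721,45):
            m=(W[...,0]>x)&(W[...,0]<x+45)&(W[...,2]>lo)&(W[...,2]<hi)&(W[...,1]>-185)&(W[...,1]<0)
            if m.sum()>8: print(n,lo,x,np.percentile(W[m][:,1],2).round(),m.sum())
go(637.5,-197.2,120,110)
E
```

```text
w9 60 540 -152.0 5926
w9 60 585 -152.0 8621
w9 60 630 -152.0 5676
w9 60 675 -153.0 93
t9 60 540 -96.0 311
t9 60 585 -92.0 226
t9 60 630 -97.0 267
t9 60 675 -149.0 1044
t9 60 720 -151.0 2220
t9 100 540 -84.0 804
t9 100 585 -85.0 826
t9 100 630 -84.0 1076
t9 100 675 -84.0 231
t9 100 720 -185.0 290
t9 180 540 -80.0 1735
t9 180 585 -80.0 1381
t9 180 630 -80.0 1134
t9 180 675 -80.0 526
t9 180 720 -184.0 1013
side0 60 675 -101.0 527
side0 60 720 -140.0 1582
side0 100 540 -77.0 29
side0 100 585 -77.0 460
side0 100 630 -77.0 789
side0 100 675 -76.0 852
side0 100 720 -151.0 50
side0 180 540 -80.0 2097
side0 180 585 -80.0 2037
side0 180 630 -79.0 1963
side0 180 675 -77.0 842
side0 180 720 -23.0 339
shift cm [ 4.32 13.06  3.64] turn [-0.  -0.  -2.7] q [ 0.7   0.79 -0.52  1.72  0.52  0.78  0.23] pos [ 525.7 -277.4  156.4] t 16.2
```

View pics/w9.png

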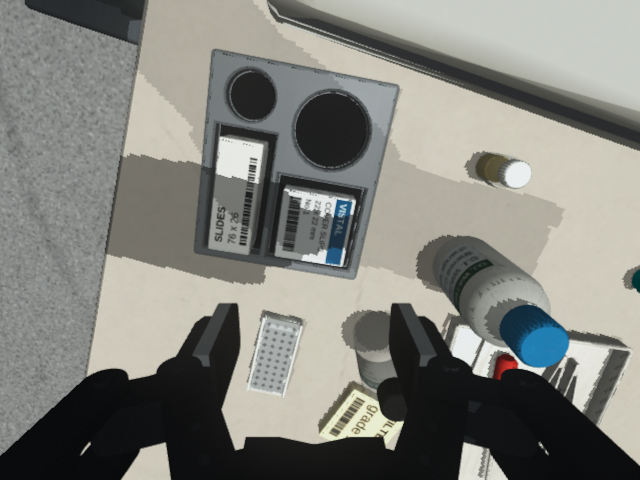

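The frame shows both cartons flat in their bays, the vial at (505,170) beside the microscope base, and the empty wells at (252,95) and (332,130).

>>> drive_tool([
  [1,3,0,0,0,0],
  [2,6,0,0,0,-1],
  [3,9,0,0,0,-2],
  [4,12,0.3,0,0,-2.7],
  [4.3,13.1,0.5,0,0,-2.7],
], gripper=0.05)

```text
clock: 16.7
tool_pos: [640.9, -193.0, 151.6]
eef_rot: [0.573, 0.82, 0.002, 0.0]
force: [0.3, 0.2, -0.4]
finger_gap: 44.7
grip_force: 0.0
```

>>> drive_tool([
  [0,0,0,0,0,0],
  [0,0,1,0,0,0],
  [0,0,3,0,0,0],
  [0,0,5,0,0,0],
  [0,0,5,0,0,0],
])

```text
clock: 17.2
tool_pos: [634.0, -199.3, 97.9]
eef_rot: [0.574, 0.819, -0.003, -0.003]
force: [-0.9, 0.7, -0.4]
finger_gap: 44.9
grip_force: 0.0
```

```bash
python3 - <<'E'
from h import *
p,d,c=grab('wrist','w10'); W=world(d,c)
print(rect(W,40,58,(600,680,-225,-170)))
go(637.5,-197.2,21,110)
E
```

```text
(954, array([ 637.8, -195.7,   46.9]), array([ 638.3, -196.7]), array([18.1, 18.3]), 32.4)
shift cm [0.09 0.28 7.87] turn [-0.3 -0.  -0.1] q [ 0.48  0.94 -0.49  1.52  0.54  0.82  0.13] pos [ 635.5 -198.9   99.7] t 17.2
```

View pics/w10.png

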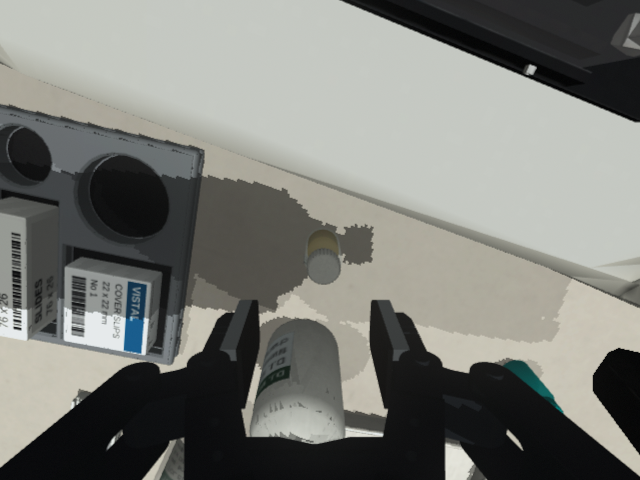

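The vial (323,258) lies nearly between the pads (columns 245–382, centre 313); the small sideways correction matches the computed +0.3 cm. Descending.

>>> drive_tool([
  [0.1,0.2,0,0,0,0],
  [0.1,0.2,1.5,0,0,0],
  [0.1,0.2,3,0,0,0],
  [0.1,0.2,4,0,0,0],
  [0.1,0.2,4.5,0,0,0],
])

```text
clock: 17.75
tool_pos: [638.6, -195.2, 54.3]
eef_rot: [0.573, 0.82, -0.001, -0.001]
force: [-0.4, -1.0, 0.2]
finger_gap: 44.9
grip_force: 0.0
```

```bash
python3 - <<'E'
from h import *
go(637.8,-197,21,110)
E
```

```text
shift cm [-0.14 -0.13  3.33] turn [-0.1 -0.1  0.1] q [ 0.46  1.   -0.46  1.53  0.58  0.75  0.1 ] pos [ 638.6 -195.2   54.3] t 17.8
```

>>> drive_tool([
  [0,0,1,0,0,0],
  [-0.1,-0.1,2,0,0,0],
  [-0.1,-0.1,2.8,0,0,0],
  [-0.1,-0.1,3.2,0,0,0],
  [-0.1,-0.1,3.3,0,0,0],
])

```text
clock: 18.25
tool_pos: [638.9, -196.6, 22.7]
eef_rot: [0.573, 0.819, -0.0, -0.0]
force: [1.1, 0.0, 0.3]
finger_gap: 44.8
grip_force: 0.0
```

>>> drive_tool([
  [0,0,0,0,0,0],
  [0,0,0,0,0,0],
  [0,0,0,0,0,0],
  [0,0,0,0,0,0],
  [0,0,0,0,0,0],
], gripper=-1)

```text
clock: 18.75
tool_pos: [639.6, -196.6, 23.8]
eef_rot: [0.573, 0.819, 0.0, 0.0]
force: [-0.6, 0.7, 2.2]
finger_gap: 19.1
grip_force: 58.6
```

>>> drive_tool([
  [0,0,0,0,0,0],
  [0,0,-0.5,0,0,0],
  [0,0,-2,0,0,0],
  [0,0,-4,0,0,0],
  [0,0,-6,0,0,0],
])

```text
clock: 19.25
tool_pos: [639.2, -196.6, 84.7]
eef_rot: [0.573, 0.819, 0.0, 0.0]
force: [-0.5, -0.4, -0.1]
finger_gap: 19.0
grip_force: 58.5
```

>>> drive_tool([
  [0,0,-1,0,0,0],
  [0,0,-2,0,0,0],
  [0,0,-2,0,0,0],
  [0,0,-2,0,0,0],
  [0,0,-2,0,0,0],
])

```text
clock: 19.75
tool_pos: [638.5, -196.6, 102.4]
eef_rot: [0.573, 0.819, -0.0, -0.001]
force: [-0.1, -0.3, 0.0]
finger_gap: 19.0
grip_force: 58.5
```

```bash
python3 - <<'E'
from h import *
p,d,c=grab('wrist','w11')
go(456.6,-203.3,100,110)
E
```

```text
shift cm [  5.61 -17.32   0.26] turn [-0.1 -0.   0.1] q [ 0.48  0.94 -0.49  1.51  0.54  0.83  0.14] pos [ 638.5 -196.5  102.3] t 19.8
```

View pics/w11.png

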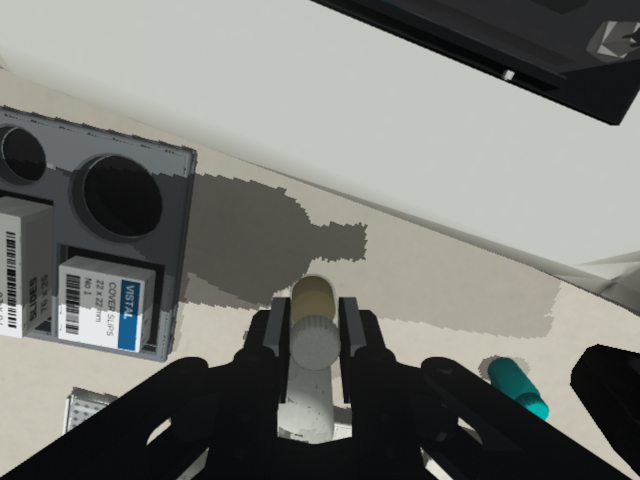

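The vial is held upright between the pads at (315,320). Moving over the small well.

>>> drive_tool([
  [1,-3,0,0,0,0],
  [2.3,-7,0,0,0,0],
  [3.6,-11,0,0,0,0],
  [4.8,-15,0,0,0,0],
  [5.6,-17.3,0,0,0,0],
])

```text
clock: 20.3
tool_pos: [452.8, -203.8, 102.8]
eef_rot: [0.574, 0.819, -0.001, -0.002]
force: [-0.4, -0.9, -0.1]
finger_gap: 19.4
grip_force: 58.6
```

>>> drive_tool([
  [0,0,0,0,0,0],
  [0,0,1,0,0,0],
  [0,0,2.5,0,0,0],
  [0,0,4,0,0,0],
  [0,0,4.5,0,0,0],
])

```text
clock: 20.8
tool_pos: [458.5, -202.6, 56.4]
eef_rot: [0.573, 0.82, 0.0, -0.0]
force: [0.2, -0.1, -0.3]
finger_gap: 18.8
grip_force: 58.6
```

>>> drive_tool([
  [0,0,0,0,0,0],
  [0,0,0,0,0,0],
  [0,0,0,0,0,0],
  [0,0,0,0,0,0],
  [0,0,0,0,0,0],
])

```text
clock: 21.3
tool_pos: [457.8, -203.5, 58.7]
eef_rot: [0.573, 0.819, 0.0, 0.0]
force: [-0.1, 0.1, -0.3]
finger_gap: 18.8
grip_force: 58.6
```

```bash
python3 - <<'E'
from h import *
p,d,c=grab('wrist','w12')
go(456.6,-203.3,27,110)
E
```

```text
shift cm [ 0.06 -0.1   3.16] turn [0. 0. 0.] q [ 0.52  0.84 -0.31  2.06  0.74  0.35 -0.05] pos [ 457.7 -203.5   58.6] t 21.4
```

View pics/w12.png

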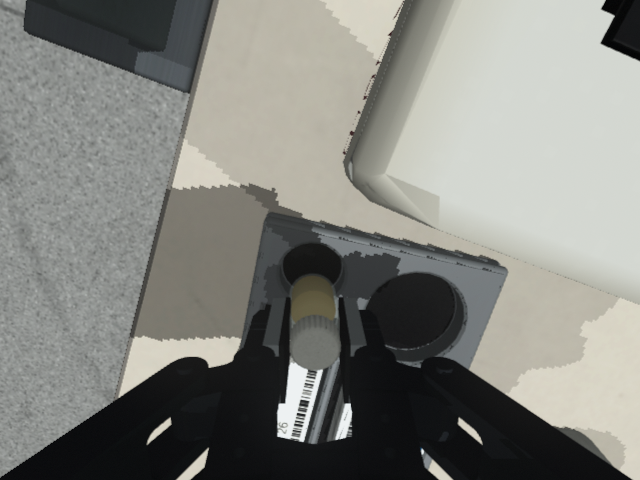

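The vial (313,310) is lined up with the small well (312,268).

>>> drive_tool([
  [0,-0.1,0.8,0,0,0],
  [0,-0.1,1.5,0,0,0],
  [0,-0.1,2.1,0,0,0],
  [0,-0.1,2.5,0,0,0],
  [0,-0.1,2.8,0,0,0],
])

```text
clock: 21.85
tool_pos: [456.4, -203.5, 29.7]
eef_rot: [0.573, 0.82, -0.0, -0.0]
force: [0.4, 0.3, 0.3]
finger_gap: 19.3
grip_force: 58.6
```

>>> drive_tool([
  [0,0,0.1,0,0,0],
  [0,0,0.2,0,0,0],
  [0,0,0.3,0,0,0],
  [0,0,0.4,0,0,0],
  [0,0,0.4,0,0,0],
])

```text
clock: 22.35
tool_pos: [456.7, -203.8, 26.7]
eef_rot: [0.573, 0.819, 0.0, 0.0]
force: [-0.7, -0.2, 3.2]
finger_gap: 19.4
grip_force: 59.1
```

>>> drive_tool([
  [0,0,0,0,0,0],
  [0,0,0,0,0,0],
  [0,0,0,0,0,0],
  [0,0,0,0,0,0],
  [0,0,-0.5,0,0,0],
], gripper=-0.2)

```text
clock: 22.85
tool_pos: [456.2, -203.5, 31.0]
eef_rot: [0.573, 0.82, -0.0, -0.0]
force: [0.1, -0.1, 0.1]
finger_gap: 34.5
grip_force: 0.0
```

>>> drive_tool([
  [0,0,-2,0,0,0],
  [0,0,-5,0,0,0],
  [0,0,-9,0,0,0],
  [0,0,-13,0,0,0],
  [0,0,-15,0,0,0],
])

```text
clock: 23.35
tool_pos: [457.6, -203.8, 184.6]
eef_rot: [0.573, 0.819, 0.001, 0.002]
force: [-0.3, -1.4, -1.2]
finger_gap: 34.6
grip_force: 0.0
```

>>> drive_tool([
  [0,0,0,0,0,8],
  [0,0,0,0,0,16],
  [0,0,0,0,0,24],
  [0,0,0,0,0,32],
  [0,0,0,0,0,40],
], gripper=1)

```text
clock: 23.85
tool_pos: [456.3, -203.6, 181.7]
eef_rot: [0.82, 0.572, 0.0, -0.0]
force: [-0.2, 0.2, 0.4]
finger_gap: 85.3
grip_force: 0.0
```

```bash
python3 - <<'E'
from h import *
p,d,c=grab('top','t13'); W=world(d,c)
print('vial',rect(W,44,60,(430,485,-230,-180)))
print('cover',rect(W,23,33,(480,580,-330,-230)))
p,d,c=grab('wrist','w13'); W=world(d,c)
print('stain',rect(W,88,104,(575,640,-390,-320)))
go(550,-370,165,50)
go(607,-356,165,50)
E
```

```text
vial (113, array([ 454.6, -203.6,   51.2]), array([ 454.4, -203.1]), array([17.3, 16.9]), 46.1)
cover (1040, array([ 523.5, -276. ,   28.7]), array([ 513.5, -270.3]), array([72.8, 65.8]), 7.6)
stain (963, array([ 606.2, -352.7,   94.6]), array([ 607.3, -355. ]), array([23.3, 22.5]), 57.0)
shift cm [-12.45  14.48   1.68] turn [ 0.  0. 20.] q [ 0.55  0.62 -0.35  1.99  0.36  0.6  -0.39] pos [ 456.4 -203.5  181.7] t 23.9
shift cm [-9.19 19.36  1.68] turn [ 0.  0. 20.] q [ 0.55  0.62 -0.35  1.99  0.36  0.6  -0.39] pos [ 456.4 -203.5  181.7] t 23.9
```

>>> drive_tool([
  [-2,4,0,0,0,4],
  [-4,8,0,0,0,8],
  [-6,12,0,0,0,12],
  [-8,16,0,0,0,16],
  [-9.2,19.3,0.5,0,0,20],
])

```text
clock: 24.45
tool_pos: [607.5, -359.3, 177.0]
eef_rot: [0.906, 0.422, 0.0, 0.001]
force: [0.4, -0.2, 1.0]
finger_gap: 85.4
grip_force: 0.0
```

>>> drive_tool([
  [0,0,0.5,0,0,0],
  [0,0,1,0,0,0],
  [0,0,1,0,0,0],
  [0,0,1,0,0,0],
  [0,0,1,0,0,0],
])

```text
clock: 24.95
tool_pos: [606.3, -355.4, 166.9]
eef_rot: [0.906, 0.424, 0.0, -0.0]
force: [0.3, -0.9, -0.9]
finger_gap: 85.3
grip_force: 0.0
```

```bash
python3 - <<'E'
from h import *
p,d,c=grab('wrist','w14'); W=world(d,c)
print('stain',rect(W,90,104,(575,640,-390,-320)))
go(607.4,-355.5,47,50)
E
```

```text
stain (1188, array([ 608.6, -355.1,   94.7]), array([ 608., -356.]), array([23.1, 22.7]), 50.2)
shift cm [ 0.07  0.06 12.  ] turn [ 0.  -0.   0.1] q [ 0.59  0.87 -0.27  1.36  0.25  0.94 -0.43] pos [ 606.4 -355.6  167. ] t 25.0
```

View pics/w14.png

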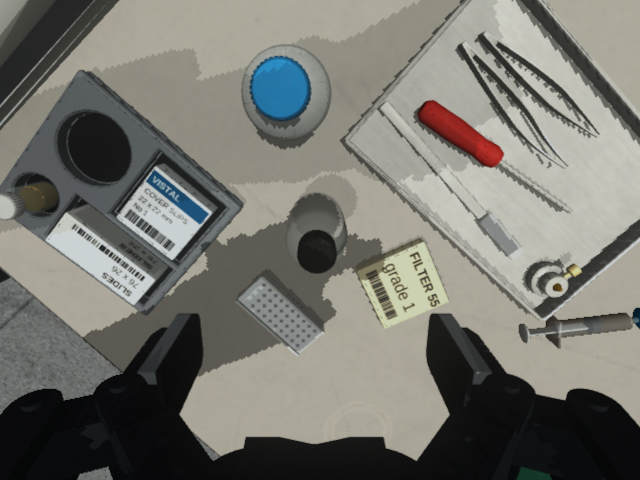

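The stain bottle's cap (317,250) is midway between the open pads, and the three placed items look right. Descending.

>>> drive_tool([
  [0.1,0.1,2,0,0,0],
  [0.1,0.1,4.5,0,0,0],
  [0.1,0.1,7,0,0,0],
  [0.1,0.1,9,0,0,0],
  [0.1,0.1,10,0,0,0],
])

```text
clock: 25.5
tool_pos: [606.9, -355.2, 64.7]
eef_rot: [0.906, 0.423, -0.001, -0.001]
force: [-0.5, -0.5, -0.4]
finger_gap: 85.6
grip_force: 0.0
```

>>> drive_tool([
  [0,0,0.8,0,0,0],
  [0,0,1.4,0,0,0],
  [0,0,2,0,0,0],
  [0,0,2,0,0,0],
  [0,0,2,0,0,0],
])

```text
clock: 26.0
tool_pos: [608.3, -356.0, 46.8]
eef_rot: [0.906, 0.423, 0.0, 0.0]
force: [-0.7, -0.1, 0.4]
finger_gap: 85.5
grip_force: 0.0
```

>>> drive_tool([
  [0,0,0,0,0,0],
  [0,0,0,0,0,0],
  [0,0,0,0,0,0],
  [0,0,0,0,0,0],
  [0,0,0,0,0,0],
], gripper=-1)

```text
clock: 26.5
tool_pos: [608.4, -356.0, 46.9]
eef_rot: [0.906, 0.423, 0.0, 0.0]
force: [-0.7, -0.1, 3.2]
finger_gap: 40.7
grip_force: 60.5
```

>>> drive_tool([
  [0,0,0,0,0,0],
  [0,0,-0.5,0,0,0],
  [0,0,-2,0,0,0],
  [0,0,-4,0,0,0],
  [0,0,-5,0,0,0],
])

```text
clock: 27.0
tool_pos: [609.0, -356.4, 98.7]
eef_rot: [0.906, 0.423, 0.001, 0.001]
force: [0.6, -0.5, -0.6]
finger_gap: 40.5
grip_force: 60.6
```

```bash
python3 - <<'E'
from h import *
p,d,c=grab('wrist','w15')
s=ctrl.get_state(); print(s['finger_gap'],s['grip_force'])
go(516.7,-209,100,50)
E
```

```text
40.80425117638061 60.64512848854065
shift cm [  5.35 -16.62  -0.08] turn [ 0.3 -0.1  0. ] q [ 0.58  0.96 -0.25  1.39  0.28  0.82 -0.45] pos [ 609.8 -356.7  100. ] t 27.1
```

View pics/w15.png

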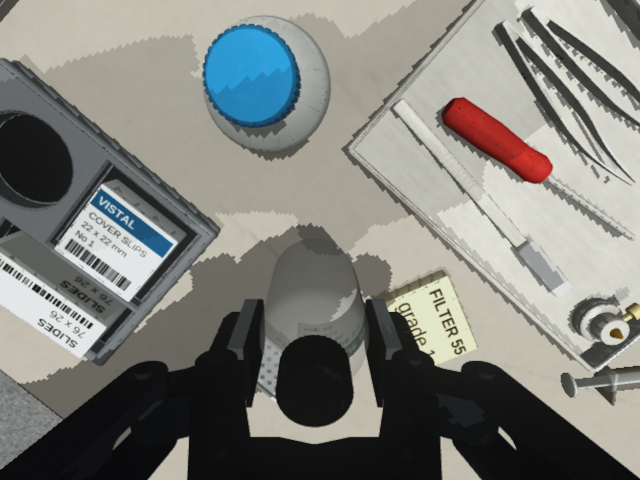

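The bottle is held upright at (315,330). I'll raise it so the fingers clear the rinse bottle, then carry it to the large well.

>>> drive_tool([
  [0,0,-1.5,0,0,0],
  [0,0,-3,0,0,0],
  [0,0,-4.5,0,0,0],
  [1,-3,-4.5,0,0,0],
  [2,-6,-4.5,0,0,0],
])

```text
clock: 27.55
tool_pos: [575.2, -302.4, 142.7]
eef_rot: [0.907, 0.422, 0.001, 0.001]
force: [-0.3, 0.8, -1.9]
finger_gap: 40.6
grip_force: 61.0
```

>>> drive_tool([
  [1,-3,0,0,0,0],
  [2,-6,0,0,0,0],
  [3,-9,0,0,0,0],
  [3.4,-10.5,0,0,0,0],
  [3.4,-10.6,0,0,0,0],
])

```text
clock: 28.05
tool_pos: [514.7, -205.4, 142.2]
eef_rot: [0.905, 0.425, -0.0, -0.001]
force: [-0.2, -0.6, -1.1]
finger_gap: 40.8
grip_force: 61.0
```

>>> drive_tool([
  [0,0,0,0,0,0],
  [0,0,1.5,0,0,0],
  [0,0,3,0,0,0],
  [0,0,4.5,0,0,0],
  [0,0,5,0,0,0],
])

```text
clock: 28.55
tool_pos: [515.5, -209.3, 90.1]
eef_rot: [0.906, 0.422, -0.0, 0.0]
force: [-0.1, -0.3, -1.3]
finger_gap: 40.8
grip_force: 61.0
```

>>> drive_tool([
  [0,0,0,0,0,0],
  [0,0,0,0,0,0],
  [0,0,0,0,0,0],
  [0,0,0,0,0,0],
  [0,0,0,0,0,0],
])

```text
clock: 29.05
tool_pos: [515.7, -208.0, 91.7]
eef_rot: [0.906, 0.423, 0.0, 0.0]
force: [-0.5, -0.2, -1.4]
finger_gap: 40.7
grip_force: 61.0
```

```bash
python3 - <<'E'
from h import *
p,d,c=grab('wrist','w16')
go(516.7,-209,50,50)
E
```

```text
shift cm [-0.01  0.15  4.17] turn [ 0.  -0.   0.1] q [ 0.41  0.81 -0.19  1.89  0.3   0.47 -0.69] pos [ 515.6 -208.    91.7] t 29.1
```

View pics/w16.png

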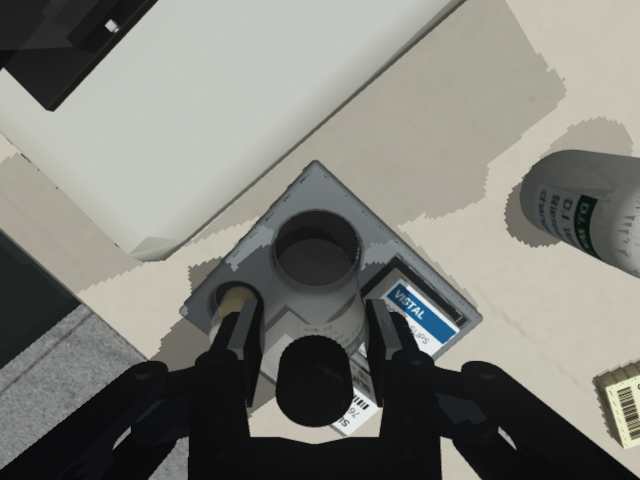

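The bottle (315) lines up with the large well (316,250), and the finger clears the vial. Lowering.

>>> drive_tool([
  [0,0.1,0.8,0,0,0],
  [0,0.1,1.6,0,0,0],
  [0,0.1,2.4,0,0,0],
  [0,0.1,3.1,0,0,0],
  [0,0.1,3.6,0,0,0],
])

```text
clock: 29.6
tool_pos: [515.8, -208.3, 54.2]
eef_rot: [0.906, 0.423, -0.0, -0.0]
force: [-0.1, 0.1, -1.1]
finger_gap: 40.6
grip_force: 61.0
```

>>> drive_tool([
  [0,0,0.1,0,0,0],
  [0,0,0.2,0,0,0],
  [0,0,0.3,0,0,0],
  [0,0,0.4,0,0,0],
  [0,0,0.4,0,0,0],
])

```text
clock: 30.1
tool_pos: [516.3, -208.6, 51.4]
eef_rot: [0.906, 0.423, 0.0, 0.0]
force: [-0.3, 0.6, -1.3]
finger_gap: 40.7
grip_force: 61.0
```

>>> drive_tool([
  [0,0,0.05,0,0,0],
  [0,0,0.1,0,0,0],
  [0,0,0.15,0,0,0],
  [0,0,0.2,0,0,0],
  [0,0,0.2,0,0,0],
])

```text
clock: 30.6
tool_pos: [516.2, -208.5, 49.8]
eef_rot: [0.906, 0.423, 0.0, 0.0]
force: [-1.7, 1.2, 4.1]
finger_gap: 41.0
grip_force: 61.2
```

>>> drive_tool([
  [0,0,0,0,0,0],
  [0,0,0,0,0,0],
  [0,0,0,0,0,0],
  [0,0,0,0,0,0],
  [0,0,0,0,0,0],
], gripper=0.25)

```text
clock: 31.1
tool_pos: [516.2, -208.6, 49.2]
eef_rot: [0.906, 0.423, -0.0, 0.0]
force: [-0.9, -0.6, 0.3]
finger_gap: 53.4
grip_force: 0.0
```

>>> drive_tool([
  [0,0,-1,0,0,0],
  [0,0,-3,0,0,0],
  [0,0,-6,0,0,0],
  [0,0,-9,0,0,0],
  [0,0,-12,0,0,0],
])

```text
clock: 31.6
tool_pos: [516.0, -208.5, 171.1]
eef_rot: [0.906, 0.423, 0.0, 0.0]
force: [0.8, -0.2, 0.1]
finger_gap: 53.2
grip_force: 0.0
```

>>> drive_tool([
  [-3,0,-1,0,0,0],
  [-7,0,-1,0,0,0],
  [-11,0,-1,0,0,0],
  [-13,0,-1,0,0,0],
  [-13,0,-1,0,0,0],
])

```text
clock: 32.1
tool_pos: [429.5, -311.7, 179.9]
eef_rot: [0.908, 0.42, -0.001, 0.001]
force: [-0.3, 0.5, 0.2]
finger_gap: 53.5
grip_force: 0.0
```

```bash
python3 - <<'E'
from h import *
p,d,c=grab('wrist','w17'); W=world(d,c)
p,d,c=grab('side','s17'); W2=world(d,c); p,d,c=grab('top','t17'); W3=world(d,c)
for w in (W,W2,W3):
    print('vial',rect(w,44,60,(430,482,-230,-180)))
    print('stain',rect(w,92,106,(480,550,-240,-180)))
    print('cover',rect(w,24,32,(490,565,-315,-240)))
    print('slide',rect(w,30,40,(430,500,-330,-220)))
E
```

```text
vial (691, array([ 456.2, -204.7,   50.1]), array([ 456. , -204.6]), array([17.7, 18. ]), 48.1)
stain (1014, array([ 511.8, -213.3,   97.7]), array([ 511.9, -213.2]), array([12. , 23.1]), 49.3)
cover (5623, array([ 526.1, -276.2,   27.7]), array([ 525.5, -277.2]), array([53. , 52.2]), 8.2)
slide (4634, array([ 466.2, -269.6,   33.7]), array([ 477.9, -266.8]), array([55. , 86.7]), 7.4)
vial (172, array([ 454.8, -202. ,   50.4]), array([ 455. , -204.2]), array([17.6, 17.4]), 79.2)
stain (246, array([ 514. , -206.1,   98.5]), array([ 515.3, -208. ]), array([22.3, 22.1]), 66.9)
cover (571, array([ 512.7, -283.4,   28.7]), array([ 524.4, -278. ]), array([51.6, 54.8]), 8.2)
slide (979, array([ 464.5, -267.1,   34.7]), array([ 466.2, -264.9]), array([97.2, 48.2]), 81.7)
vial None
stain None
cover (74, array([ 548.2, -290. ,   28.5]), array([ 549.5, -285.7]), array([27.1, 11. ]), 80.3)
slide None
```

View pics/s17.png

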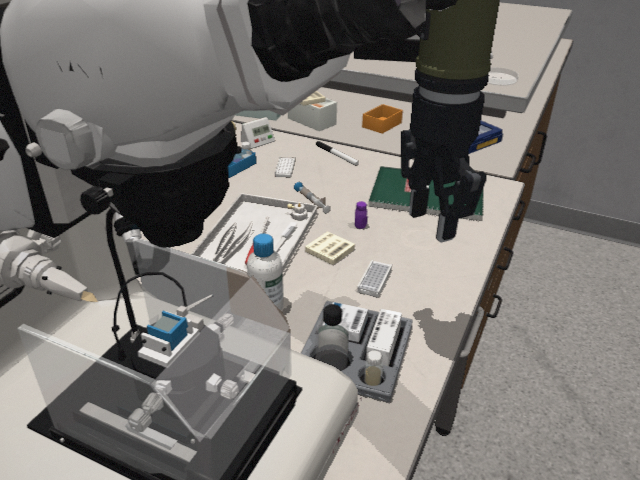

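The side view shows all four items seated in the caddy: stain bottle (333,345), vial (373,368) and both cartons. Heights match: vial top 50, stain bottle 98, cover slips 27.7, slides 33.7 mm. The decoys haven't moved.

```bash
python3 -c "
from rig import ctrl
print(ctrl.finish_job())"
```

```text
the job is handed in; nothing more can be done
None
```

The job is handed in: the slide carton, cover-slip carton, mountant vial and stain bottle are all seated upright in their recesses, and the decoys were left where they stood.

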